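Lock the irrigation box cover with a flat driver

ROBOT

A 6-joint arm with a two-finger parallel gripper is mounted at the origin on the work surface. World frame = base frame: x ahead of the robot, y to its left, z up, the work surface at z = 0. Lengths are in m, angles in degrees, forces in N, time in s.
With the tool pointing down it reaches from about 0.4 to 0.825 m from the base axis. Payload 7 kg.
Tool frame: the origin (TCP) lies on the front face of the gripper's body, between the roots of the fingers; the fingertips stand 66 mm ahead of it and the grasp point (between the pads) lies 47 mm ahead of it; z points along the fingers, y is the line along which they close (so a half turn about z gives the same grasp; the last joint's range is limited). The gripper opens to 88 mm and grips with 3 to 60 N. Pads are 19 mm wide; open, the fingers measure 130 mm over their backs; the gripper's body (78 mm by 193 mm) begins 47 mm behind the grasp point.
Start: joints at [-59.639, 20.546, 0.682, 0, -70.136, -16.507], TCP at [0.162, -0.655, 0.292] pointing down, gripper open.
Joint ranges: [-176.03, 176.03], [-82.01, 121.73], [-58.28, 71.71], [-173.87, 95.51], [-174.79, -0.11], [-173.66, 173.66]. Speed limits (degrees/s): [136.94, 136.94, 172.46, 180, 180, 180].

INTERFACE

Orientations are given as [roll, pitch, yaw] about the fixed x, y, z axes, in that order (R = Rz(yaw) Ry(pitch) Rx(roll)).
In Python, from plant import ctrl gives the robot as it stands.
- The arm moves only by the tool send_rows, never from a script. Its argument "deltas" is a list of rows, each a list of 2 entries, a list of its own where there are three numbers: the shift along the tool's x, y, z each as a share of 800 mm, from -1 to 1, then the turn about the tool's z as a share of 90 degrees, from -1 to 1. A call has exactly 5 rows; each row is the pose to reach, as a shift and turn from the pose commanded when the call began, along the tool's axes at that moment; what a row does not reach only later rows make up. A row lasts 1/12 s, in which the tool goes at most 41.7 mm and 7.16 degrees, less where a joint would pass 70% of its speed; a pose out of reach is approached as far as the arm can. A call with a number of a shift or a turn outside -1 to 1 is refused whole. A call with a gripper value outside its range is refused whole. "gripper" is the opening, from 0 (shut) to 1 (fully open), set as the call begins (left out, the last holds). The fingers move at their own pace and stop on an object; the grip force is fixed at half the most. Time passes only in rows, so rows that repeat a pose let the fingers close, or fill a call up. It gives the time, the measured TCP pose, the force, the opening and the grip force at its end, in the units of the state.
- ctrl.get_obs(): the state, without advancing time (a new reading comes with each control period).
- ctrl.snapshot(name): name is "scene" or "top"; returns a dict with "color" (480x640x3 uint8, red, green, blue), "vertical_fov" (degrees; the focal length in pixels is half the picture's height over the tangent of half this angle, whatever the lens; pixels are square), "cx", "cy" (the principal point, pixels), "rvec" (rotation vector, rad) and "tvec" (3), from world to camera coordinates, as OpenCV has them. Camera axes: x right, y down, z forward; pixel columns grow to the right and rows downward; lengths in m; the calibration is good to about 2 mm. A picture is of the moment at which its call begins. There is no depth.
- ctrl.close_job(): hands the job in; it is judged then, once.
Trained networks look in a picture, given as the dict that the camera call returned (one of the last four; its "shot" number tells which), for a name from the list of things; names that differ only in an ending like _2 or _b are one class to them, and where a whole thing is asked for, a point or a joint stands for the part that bears it (a point fixed in the world has none). Each returns a list of dicts, best first, with "conf" (0 to 1); they miss things now and then, are a little off and sometimes report something else, mostly with a low value. They report only what shows in the picture. A call takes as long as a camera call. They do not tell look-alikes from the thing itself.
- ctrl.boxes_of(picture, thing): "xy" ([column, row] as shares, 0 to 1, of the picture: columns of its width, rows of its height, amid what is visible of it).
- ctrl.cut_out(picture, thing): "pixels" (480x640 bool, what is visible of it) and "xy" ([column, row] as shares, 0 to 1, of the picture: columns of its width, rows of its height, amid what is visible of it).
The state is a dict: "clock": time; "joint_pos": joint angles; "qvel": joint speeds; "tau": joint torques, N m; "tool_pos": TCP position; "orientation": TCP orientation; "force": force on the tool from outside, world axes, zero at the start; "moment": the same for the moment, N m; "opening": finger opening in m; "gripper_force": force on a finger pad.
Only numpy, scipy, OpenCV 4.12 (cv2) and the standard library are available. Lean on these libraries where they do the work, as an engineer would, in place of code of your own. Each camera call takes 0.05 s, during which the arm holds its last target. There are 200 camera calls.

TASK

Take the flat screwdriver out of its wooden stand, seat its blade in the slotted lock stud on the cover of the irrigation control box and turn the stud clockwise until it comes up against its stop, pressing gently all the way so that the blade follows the stud down and never leaves the slot. Do not force the stud or lean hard on the box. Then put the driver back upright in its stand, fully home, let go, and leave the other things on the bench where they are.

Things in the scene. Friction and masses are not known exactly. Their poses are not given: they have to be found in the camera images.
- driver: Flat screwdriver, 125 mm long, 0.1 to 0.16 kg, at first standing blade down in the stand. Origin at the middle of the blade's end; z up along the driver, x along the blade's width. Upwards from there: steel blade 14 (x) by 2.2 mm (y), 12 mm high; shank 10 mm thick; collar 34 mm across from 46 to 52 mm; black handle, 26 mm square, sides square to x and y, from 52 to 125 mm.
- driver_tip (a point): Middle of the blade's end of the driver (the same point and axes as driver). Hold the driver upright by its handle, 95 to 105 mm above this point.
- stand: Wooden block 75 x 75 x 60 mm high, fixed. Origin at the centre of its underside, z up. In the middle of its top is a square hole 21 mm wide (sides along the block's x and y), 52 mm deep. The driver hangs in it, collar resting on the top and the blade's end 14 mm above the bench; it may stand at any turn about its own length.
- box: Grey irrigation control box, cover shut, 156 x 116 mm, top 54 mm above the bench, fixed. Origin at the centre of its underside, z up, x along its length. 40 mm from the centre towards -x a round ring (40 mm across outside, 30 mm inside, rim 66 mm above the bench) surrounds the lock stud, a steel head 23 mm across, slotted right across, 3.8 mm wide and 3 mm deep.
- lock (a point): Centre of the ring's rim; fixed, axes as the box. Not measured, so feel for it: the open stud's top face stands 1 to 13 mm above this point, and its axis up to 2.5 mm off it along the box's y, either way (both differ each time and then stay). Turning to the stop draws the stud down 2 to 3 mm: a driver kept at one height loses its seat. A push of 5 to 12 N keeps it seated.
- stud (a joint): Turn of the lock stud in rad, growing clockwise seen from above; 0 is fully open (slot along the box's x), 1.5 is the firm stop (locked). At the start it is somewhere between 0 and 0.4. It turns stiffly (about 0.07 N m) and stays where it is left; over 0.2 N m at the stop, or over 15 N of push, spoils it.
- pot: Empty black plant pot, 100 mm across and 90 mm high, loose: leave alone. Origin at the centre of its underside.
- trowel: Hand trowel lying on the bench, 250 mm long, 66 mm wide blade: leave alone. Origin under its neck, x towards the blade.
- labels: Bundle of white plant labels, 90 x 30 x 22 mm: leave alone. Origin at the centre of its underside.
Mind the look-alikes: they are no part of the job. What is meant by the driver is not orange, and is the smaller of those in its own colour.

How it is judged:
By the outcome, as a careful person would: the job done as asked, in the order asked, and still so for the second after the job is handed in, with the robot touching nothing.
It also fails if it takes over 72 s, if anything falls off the work surface, if the arm or the gripper's body presses on something with over 40 N, if the wrist force passes 120 N, or if a joint passes its speed limit or range.

## Working session

There is one attempt and no reset: what is moved stays moved. The work goes in short steps, Python scripts to look and compute and a tool call to move; the robot and the scene stay as the last step left them, time stands still between calls to the robot, and variables do not carry over. Pictures are saved under pics/ and viewed, at most 13 in all, crops included, and the job is handed in when it is done.

Besides the shell and the picture viewer there is one more tool, called after "Request:" as a command line: name --argument value ..., lists and objects as JSON in quotes. send_rows: Moves the arm, as the interface text tells. Shift numbers are shares of 800 mm and turn numbers shares of 90 degrees, none past 1 either way. Its arguments: {"type":"object","properties":{"deltas":{"type":"array","items":{"type":"array"}},"gripper":{"type":"number"}},"required":["deltas"]}

```bash
mkdir -p pics; ls; cat > h.py <<'E'
import numpy as np, cv2
from plant import ctrl
def save(s,n,crop=None,sc=1):
    im=s["color"][:,:,::-1]
    if crop: im=im[crop[1]:crop[3],crop[0]:crop[2]]
    cv2.imwrite(f"pics/{n}.png",cv2.resize(im,None,fx=sc,fy=sc,interpolation=cv2.INTER_CUBIC))
def cam(s):
    f=240/np.tan(np.radians(s["vertical_fov"]/2)); R=cv2.Rodrigues(np.array(s["rvec"],float))[0]
    return f,R,np.array(s["tvec"],float).ravel(),s["cx"],s["cy"]
def back(s,u,v,z):
    f,R,t,cx,cy=cam(s); d=R.T@np.array([(u-cx)/f,(v-cy)/f,1]); c=-R.T@t
    return c+d*(z-c[2])/d[2]
def proj(s,p):
    f,R,t,cx,cy=cam(s); q=R@np.array(p)+t; return q[0]/q[2]*f+cx,q[1]/q[2]*f+cy
E
python3 - <<'E'
from h import *
a=ctrl.snapshot("scene");b=ctrl.snapshot("top")
save(a,"scene");save(b,"top")
for n,s in(("scene",a),("top",b)):
    f,R,t,cx,cy=cam(s);print(n,f,cx,cy,-R.T@t, {k for k in s})
    for o in("driver","stand","box","pot","trowel","labels"):
        print(o,[(round(d["xy"][0]*640),round(d["xy"][1]*480),round(d["conf"],2)) for d in ctrl.boxes_of(s,o)])
print(ctrl.get_obs())
E
```

```text
pics
scene 434.140191986668 318.15960448156665 239.55129583315647 [ 1.14674118 -0.57634872  0.78120781] {'cy', 'rvec', 'vertical_fov', 'cx', 'color', 'shot', 'tvec'}
driver [(267, 312, 0.78), (246, 276, 0.67), (202, 251, 0.56)]
stand []
box [(393, 180, 0.34)]
pot [(360, 282, 0.81)]
trowel [(170, 363, 0.91)]
labels [(395, 180, 0.7)]
top 615.6665847267501 313.54452994710294 249.2711280219245 [0.41293585 0.00458843 1.58550112] {'cy', 'rvec', 'vertical_fov', 'cx', 'color', 'shot', 'tvec'}
driver [(391, 267, 0.73), (404, 229, 0.73), (402, 318, 0.72)]
stand [(384, 272, 0.73)]
box [(218, 270, 0.92)]
pot [(316, 193, 0.65), (386, 272, 0.6), (140, 286, 0.21)]
trowel [(471, 274, 0.96)]
labels [(139, 283, 0.74), (392, 267, 0.38)]
{'clock': 0.7, 'joint_pos': array([-5.96392397e+01,  2.05438203e+01,  6.82565481e-01,  2.15999538e-04,
       -7.01346235e+01, -1.65079816e+01]), 'qvel': array([ 0.01454928,  0.01924411,  0.04605547, -0.05553158, -0.05153732,
       -0.10377174]), 'tau': array([-4.86314475e-04, -5.82166851e+01,  2.93246287e+01,  7.00151503e+00,
        1.23300406e-02, -1.87295393e-05]), 'tool_pos': array([ 0.16160625, -0.65535524,  0.29219523]), 'orientation': array([-1.79995990e+02,  9.76402474e-04, -1.66147148e+02]), 'force': array([ 0.04844565, -0.11611674,  0.25884992]), 'moment': array([-0.00025867,  0.04305258,  0.04274729]), 'gripper_force': 0.0, 'opening': 0.08745675322413043}
```

View pics/scene.png

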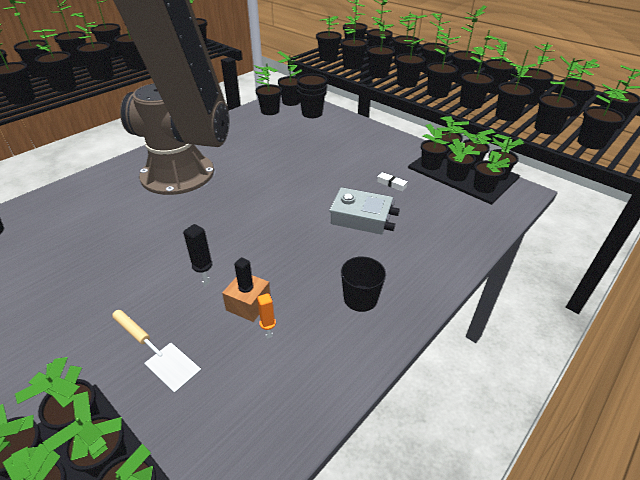

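View pics/top.png

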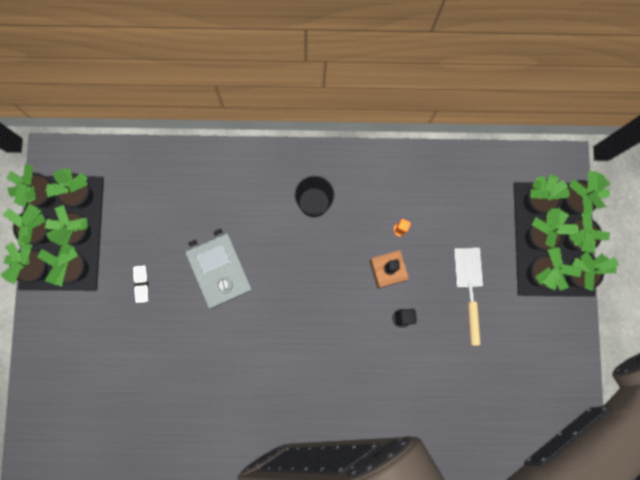

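The two views show three drivers. In the top image they are orange at (403,227), a large black one standing on the bench at (405,317), and a smaller black one in the wooden stand at (392,267). The last fits the description. The box is at (218,270) with its stud at (224,285).

```bash
python3 - <<'E'
from h import *
b=ctrl.snapshot("top");a=ctrl.snapshot("scene")
c1=cv2.resize(b["color"][240:340,360:440,::-1],None,fx=5,fy=5,interpolation=cv2.INTER_CUBIC)
c2=cv2.resize(b["color"][225:315,180:260,::-1],None,fx=5,fy=5,interpolation=cv2.INTER_CUBIC)
c2=cv2.copyMakeBorder(c2,0,50,0,0,cv2.BORDER_CONSTANT)
cv2.imwrite("pics/c1.png",np.hstack([c1,c2]))
c3=cv2.resize(a["color"][215:345,175:285,::-1],None,fx=3.5,fy=3.5,interpolation=cv2.INTER_CUBIC)
c4=cv2.resize(a["color"][180:240,325:405,::-1],None,fx=5,fy=5,interpolation=cv2.INTER_CUBIC)
c4=cv2.copyMakeBorder(c4,0,c3.shape[0]-c4.shape[0],0,0,cv2.BORDER_CONSTANT)
cv2.imwrite("pics/c2.png",np.hstack([c3,c4]))
def quad(s,m,zs,n):
    cs=max(cv2.findContours(m.astype(np.uint8),0,2)[0],key=cv2.contourArea)
    P=np.array([back(s,u,v,zs)[:2] for u,v in cs[:,0]],np.float32)*1000
    r=cv2.minAreaRect(P);print(n,r,cs[:,0].min(0),cs[:,0].max(0))
h=cv2.cvtColor(b["color"],cv2.COLOR_RGB2HSV)
for o,z in(("box",.054),("stand",.06),("driver",.139)):
    for d in ctrl.cut_out(b,o):
        print(d["conf"],end=" ");quad(b,d["pixels"],z,o)
E
```

```text
0.75 box ((587.5145263671875, 227.36373901367188), (178.73570251464844, 120.0296630859375), 25.097949981689453) [186 229] [251 307]
0.83 stand ((587.8229370117188, -199.91940307617188), (76.28924560546875, 81.55960845947266), 16.147937774658203) [370 252] [407 287]
0.73 driver ((643.4494018554688, -152.58364868164062), (29.918052673339844, 114.01847839355469), 25.41559410095215) [350 231] [394 256]
0.63 driver ((453.8561706542969, -227.81256103515625), (48.7866096496582, 56.03596878051758), 0.6712758541107178) [393 312] [417 333]
0.45 driver ((582.858154296875, -196.17713928222656), (30.983816146850586, 33.59206771850586), 0.718124270439148) [384 261] [398 274]
```

View pics/c1.png

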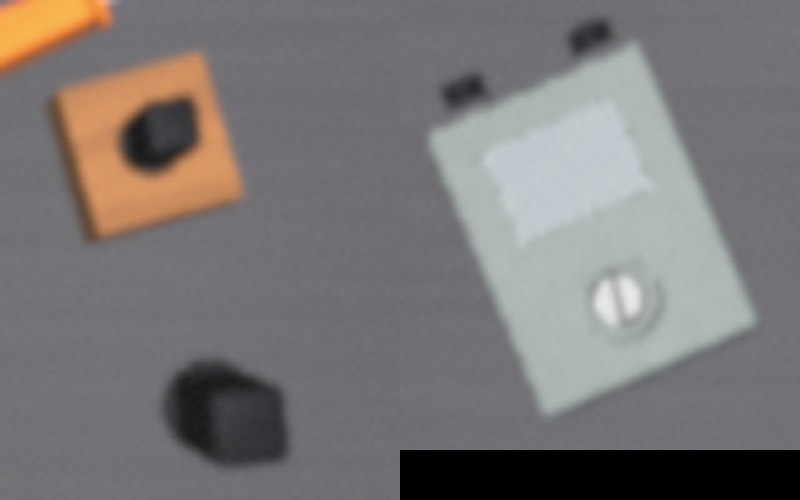

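View pics/c2.png

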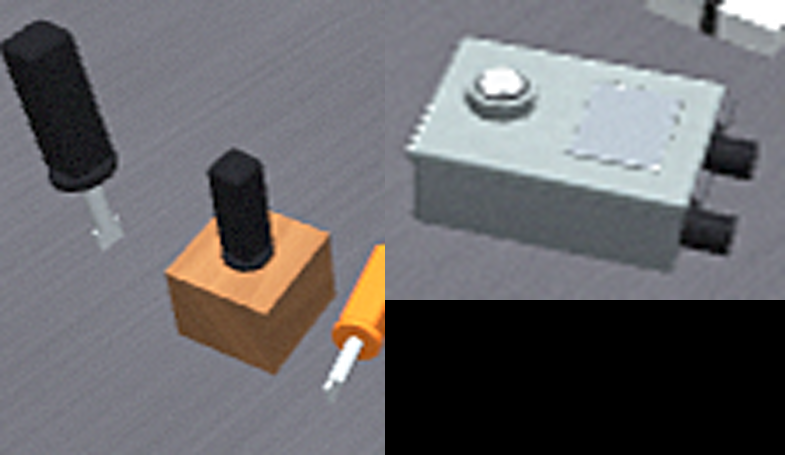

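The crops show the small black driver upright in the stand, and the stud slot visible roughly along the box's x. The orange driver, though, appears to have toppled between pictures, so I'll check where things settled.

```bash
python3 - <<'E'
from h import *
b=ctrl.snapshot("top");a=ctrl.snapshot("scene")
c1=cv2.resize(b["color"][190:350,300:440,::-1],None,fx=3,fy=3)
c2=cv2.resize(a["color"][205:365,150:300,::-1],None,fx=2.0,fy=3)
cv2.imwrite("pics/d.png",np.hstack([c1,c2]))
print(ctrl.get_obs()["clock"])
def corners(l,off,z):
    for u,v in l: print(np.round(back(b,off[0]+u/5-.4,off[1]+v/5-.4,z)*1000,1))
print("box");corners([(29,140),(233,42),(354,322),(145,417)],(180,225),.054)
print("ring+stud face");corners([(228,305)],(180,225),.066);corners([(218,299)],(180,225),.073)
print("stand");corners([(54,95),(203,53),(244,197),(97,240)],(360,240),.06)
print("handle top");corners([(152,110),(193,96),(199,138),(158,154)],(360,240),.139)
print("slot");corners([(212,275),(226,325)],(180,225),.073)
E
```

```text
1.05
box
[623.8 307.7  54. ]
[675.  207.3  54. ]
[534.6 142.7  54. ]
[486.2 244.8  54. ]
ring+stud face
[541.2 204.   66. ]
[543.5 208.1  73. ]
stand
[ 613.9 -155.6   60. ]
[ 636.1 -230.5   60. ]
[ 563.8 -250.3   60. ]
[ 541.5 -176.9   60. ]
handle top
[ 596.9 -193.9  139. ]
[ 603.8 -213.4  139. ]
[ 583.8 -216.1  139. ]
[ 575.9 -196.6  139. ]
slot
[555.3 211.4  73. ]
[530.8 203.8  73. ]
```

View pics/d.png

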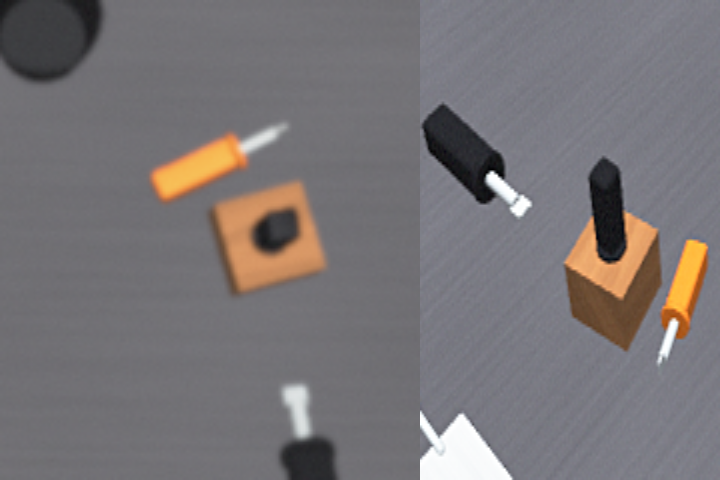

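Both look-alikes have tipped over on the bench by themselves: orange lies beside the stand, large black lies at about (405,340). The target stays the small black driver in the stand, at about (589,-204) mm. Next I triangulate the stud and start the reach.

```bash
cat >> h.py <<'E'
def go(x,y,z,yaw):
    "shares from present measured pose to TCP target (mm, deg)"
    o=ctrl.get_obs(); p=o["tool_pos"]*1000; w=o["orientation"][2]; c,s=np.cos(np.radians(w)),np.sin(np.radians(w))
    d=np.array([x,y,z])-p; t=-((yaw-w+180)%360-180)
    print("shares",np.round([ (d[0]*c+d[1]*s)/800,(d[0]*s-d[1]*c)/800,-d[2]/800,t/90],4),"clk",o["clock"],"pose",p.round(1),np.round(o["orientation"],2),"F",np.round(o["force"],2),"q",np.round(o["joint_pos"],1))
E
python3 - <<'E'
from h import *
from scipy.optimize import least_squares
S={}
for n,win in(("top",(214,275,236,297)),("scene",(336,188,362,208))):
    s=ctrl.snapshot(n);g=s["color"][win[1]:win[3],win[0]:win[2]].min(2).astype(float)
    print(n);print(g.astype(int))
    w=np.clip(g-205,0,None);v,u=np.mgrid[win[1]:win[3],win[0]:win[2]]
    S[n]=(s,((w*u).sum()/w.sum(),(w*v).sum()/w.sum()));print(S[n][1])
r=least_squares(lambda p:np.concatenate([np.subtract(proj(s,p),c) for s,c in S.values()]),[.54,.207,.07])
print(r.x*1000,r.fun)
for z in(.067,.073,.079):print([back(s,*c,z)*1000 for s,c in S.values()])
go(589.5,-204.3,250,-76)
E
```

```text
top
[[175 174 174 176 175 174 174 174 176 176 177 174 174 173 174 175 175 177
  176 176 174 175]
 [176 177 176 175 173 173 175 173 175 174 174 172 168 169 171 175 177 174
  176 175 174 175]
 [175 174 173 175 173 172 172 169 170 170 170 167 164 162 167 173 175 175
  174 174 175 177]
 [175 176 172 175 172 170 168 161 158 161 163 160 163 164 168 170 175 174
  174 174 175 175]
 [174 174 173 172 171 166 158 152 147 156 167 168 165 165 167 167 172 172
  174 174 176 175]
 [175 173 171 169 163 160 165 167 161 174 194 195 180 167 168 171 169 167
  170 175 176 176]
 [172 173 171 166 156 162 191 200 180 190 214 219 205 178 165 168 166 160
  166 174 176 174]
 [174 172 170 161 151 175 213 216 192 188 218 227 221 199 171 164 164 155
  162 170 176 176]
 [174 173 170 160 159 194 221 221 199 186 214 227 228 215 177 162 163 155
  156 168 175 176]
 [174 175 172 162 171 212 226 224 208 184 202 224 229 217 179 164 167 158
  153 165 174 176]
 [175 174 173 164 176 216 228 227 216 185 193 221 227 215 178 167 168 155
  151 164 173 177]
 [176 176 173 167 175 210 226 227 219 190 187 217 223 208 173 165 162 149
[... 3130 characters left out ...]
199 198 198 195 193 195 195 197 202
  200 196 202 203 199 200 197 198]]
(np.float64(347.8169014084507), np.float64(195.7099871959027))
[543.95061627 209.2712269   67.47820975] [ 0.01471897  0.01601357  0.02437284 -0.00312084]
[array([544.03102891, 209.37323248,  67.        ]), array([543.50637251, 209.73972845,  67.        ])]
[array([543.51303715, 208.56407349,  73.        ]), array([548.57409765, 203.13586522,  73.        ])]
[array([542.99504538, 207.75491451,  79.        ]), array([553.64182279, 196.53200199,  79.        ])]
shares [-0.6543  0.4193  0.0527 -1.0016] clk 1.15 pose [ 161.6 -655.3  292.2] [ 180.     -0.   -166.15] F [-0.51  0.39  0.75] q [-59.6  20.5   0.7   0.  -70.1 -16.5]
```

Request:
send_rows --deltas '[[[-0.654,0.419,0.05],0],[[-0.654,0.419,0.05],0],[[-0.654,0.419,0.05],0],[[-0.654,0.419,0.05],0],[[-0.654,0.419,0.05],0]]' --gripper 1

```text
clock: 1.57
tool_pos: [0.3056, -0.5031, 0.2788]
orientation: [-180.0, 0.0, -166.2]
force: [0.7, -1.6, -0.7]
opening: 0.0874
gripper_force: 0.0
```

Request:
send_rows --deltas '[[[-0.435,0.279,0.033],-1],[[-0.435,0.279,0.033],-1],[[-0.435,0.279,0.033],-1],[[-0.435,0.279,0.033],-1],[[-0.435,0.279,0.033],-1]]'

```text
clock: 1.98
tool_pos: [0.4488, -0.3519, 0.2658]
orientation: [-180.0, 0.0, -130.0]
force: [1.5, -0.9, -0.1]
opening: 0.0877
gripper_force: 0.0
```

```bash
python3 -c "
from h import *
go(589.5,-204.3,250,-76)"
```

```text
shares [-0.2544 -0.0162  0.0198 -0.5997] clk 1.9833 pose [ 448.8 -351.9  265.8] [-1.7995e+02  1.0000e-02 -1.2998e+02] F [ 1.46 -0.95 -0.08] q [-18.4  11.8 -15.    0.  -63.1 -21.5]
```

Request:
send_rows --deltas '[[[-0.254,-0.016,0.02],-0.6],[[-0.254,-0.016,0.02],-0.6],[[-0.254,-0.016,0.02],-0.6],[[-0.254,-0.016,0.02],-0.6],[[-0.254,-0.016,0.02],-0.6]]'

```text
clock: 2.4
tool_pos: [0.5905, -0.2049, 0.2496]
orientation: [-180.0, 0.0, -94.1]
force: [0.4, -1.8, 0.2]
opening: 0.0876
gripper_force: 0.0
```

```bash
python3 -c "
from h import *
go(589.5,-204.3,161,-76)"
```

```text
shares [-0.0007  0.0013  0.1107 -0.2015] clk 2.4 pose [ 590.5 -204.9  249.6] [-179.97    0.    -94.14] F [ 0.39 -1.78  0.18] q [ -1.3  17.6  -9.4   0.  -63.   -2.9]
```

Request:
send_rows --deltas '[[[0,0.001,0.05],-0.08],[[0,0.001,0.09],-0.16],[[0,0.001,0.111],-0.2],[[0,0.001,0.111],-0.2],[[0,0.001,0.111],-0.2]]'

```text
clock: 2.82
tool_pos: [0.5881, -0.207, 0.1603]
orientation: [179.9, 0.0, -76.6]
force: [-0.3, -0.7, 0.7]
opening: 0.0877
gripper_force: 0.0
```

```bash
python3 - <<'E'
from h import *
go(589.5,-204.3,161,-76)
s=ctrl.snapshot("scene");save(s,"g",(170,170,330,330),3.5)
E
```

```text
shares [-0.0029 -0.0025 -0.0009 -0.0071] clk 2.8167 pose [ 588.1 -207.   160.3] [ 1.7989e+02  1.0000e-02 -7.6640e+01] F [-0.29 -0.71  0.73] q [ -1.5  22.1 -15.5   0.  -52.4  14.8]
```

View pics/g.png

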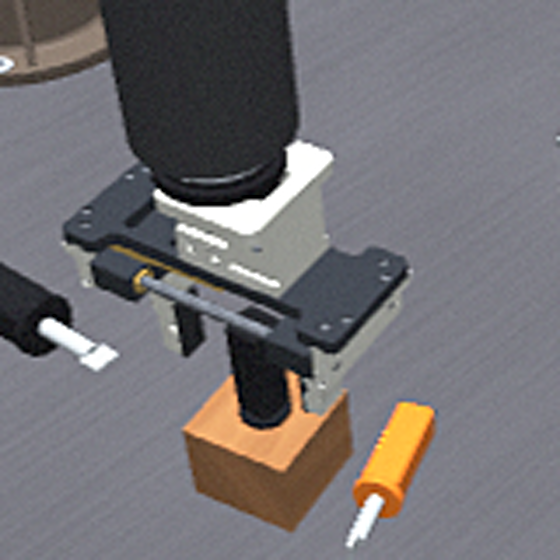

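The fingers straddle the handle, with collar and stand clear below. I'll correct 2 mm and close.

Request:
send_rows --deltas '[[[-0.003,-0.002,0],0],[[-0.003,-0.002,0],0],[[-0.003,-0.002,0],0],[[-0.003,-0.002,0],0],[[-0.003,-0.002,0],0]]'

```text
clock: 3.28
tool_pos: [0.5894, -0.2044, 0.1614]
orientation: [-179.9, -0.0, -76.6]
force: [0.0, -0.3, -0.6]
opening: 0.0878
gripper_force: 0.0
```

Request:
send_rows --deltas '[[[0,0,0],0],[[0,0,0],0],[[0,0,0],0],[[0,0,0],0],[[0,0,0],0]]' --gripper 0

```text
clock: 3.7
tool_pos: [0.5892, -0.2043, 0.1606]
orientation: [180.0, 0.0, -76.5]
force: [-0.2, 0.2, -0.4]
opening: 0.06
gripper_force: 0.0
```

Request:
send_rows --deltas '[[[0,0,0],0],[[0,0,0],0],[[0,0,0],0],[[0,0,0],0],[[0,0,0],0]]'

```text
clock: 4.12
tool_pos: [0.5893, -0.2042, 0.1607]
orientation: [-180.0, -0.0, -76.5]
force: [0.8, 0.9, -0.9]
opening: 0.0268
gripper_force: 3.6
```

```bash
python3 -c "
from h import *
go(589.5,-204.3,161,-76);print(ctrl.get_obs()['opening'],ctrl.get_obs()['gripper_force'])"
```

```text
shares [ 0.0001 -0.0002 -0.0003 -0.0058] clk 4.1167 pose [ 589.3 -204.2  160.7] [-179.99   -0.    -76.52] F [ 0.81  0.89 -0.87] q [ -1.2  22.1 -15.5   0.  -52.4  14.7]
0.026770519678392234 3.6159637570381165
```

Let it build force, then lift 120 mm (shank clear of the stand top) and look at the blade.

Request:
send_rows --deltas '[[[0,0,0],0],[[0,0,0],0],[[0,0,0],0],[[0,0,-0.005],0],[[0,0,-0.01],0]]'

```text
clock: 4.53
tool_pos: [0.5889, -0.2042, 0.1686]
orientation: [179.9, 0.0, -76.5]
force: [0.1, 0.1, -2.5]
opening: 0.0265
gripper_force: 29.4
```

Request:
send_rows --deltas '[[[0,0,-0.02],0],[[0,0,-0.05],0],[[0,0,-0.09],0],[[0,0,-0.13],0],[[0,0,-0.14],0]]'

```text
clock: 4.95
tool_pos: [0.591, -0.2049, 0.287]
orientation: [-179.6, -0.2, -76.5]
force: [1.6, -0.5, 0.8]
opening: 0.0262
gripper_force: 29.4
```

Request:
send_rows --deltas '[[[0,0,0],0],[[0,0,0],0],[[0,0,0],0],[[0,0,0],0],[[0,0,0],0]]'

```text
clock: 5.37
tool_pos: [0.5888, -0.2042, 0.2793]
orientation: [179.9, 0.0, -76.5]
force: [0.7, -0.4, -1.3]
opening: 0.0262
gripper_force: 29.4
```

```bash
python3 - <<'E'
from h import *
go(589.5,-204.3,281,-76);o=ctrl.get_obs();print(o['opening'],o['gripper_force'])
s=ctrl.snapshot("scene")
p=o["tool_pos"].copy();p[2]-=.147
u,v=proj(s,p);print("tip",u,v)
save(s,"h",(int(u)-40,int(v)-55,int(u)+40,int(v)+15),7)
E
```

```text
shares [ 0.0003 -0.0008 -0.0021 -0.0059] clk 5.3667 pose [ 588.8 -204.2  279.3] [ 1.7987e+02  4.0000e-02 -7.6530e+01] F [ 0.72 -0.41 -1.31] q [ -1.2  16.3  -7.2  -0.  -66.7  14.7]
0.026205243315840485 29.422701001167297
tip 240.8764143266185 263.6027096938122
```

View pics/h.png

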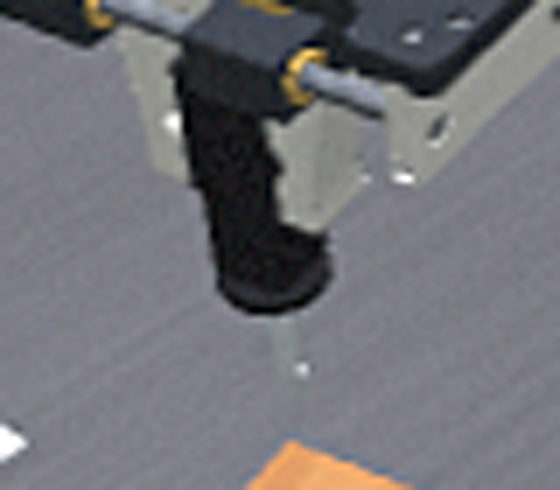

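Grip is firm (29 N). The blade is faint against the bench, at crop (290,350). I'll move part of the way and use image differencing to find the blade's direction and any tilt.

```bash
python3 - <<'E'
from h import *
import pickle
pickle.dump((ctrl.snapshot("scene"),ctrl.get_obs()),open("A.pkl","wb"))
E
```

Request:
send_rows --deltas '[[[-0.05,-0.015,0],-0.07],[[-0.1,-0.03,0],-0.14],[[-0.15,-0.045,0],-0.21],[[-0.2,-0.06,0],-0.28],[[-0.245,-0.073,0],-0.333]]'

```text
clock: 5.88
tool_pos: [0.6001, 0.002, 0.2805]
orientation: [180.0, 0.0, -46.2]
force: [0.5, 0.2, -0.8]
opening: 0.0265
gripper_force: 29.4
```

Request:
send_rows --deltas '[[[0,0,0],0],[[0,0,0],0],[[0,0,0],0],[[0,0,0],0],[[0,0,0],0]]'

```text
clock: 6.3
tool_pos: [0.6003, -0.0013, 0.2806]
orientation: [180.0, 0.0, -46.7]
force: [0.1, -0.2, -1.5]
opening: 0.0263
gripper_force: 29.4
```

```bash
python3 - <<'E'
from h import *
import pickle
s=ctrl.snapshot("scene");o=ctrl.get_obs();pickle.dump((s,o),open("B.pkl","wb"))
a,oa=pickle.load(open("A.pkl","rb"));go(544,209,300,17)
out=[]
for (s1,o1,s2) in((a,oa,s),(s,o,a)):
    p=o1["tool_pos"].copy();p[2]-=.147
    u,v=proj(s1,p);u0,v0=int(u)-28,int(v)-48
    print("tip",u,v,"crop",u0,v0)
    d=s1["color"][v0:v0+60,u0:u0+56].astype(int)-s2["color"][v0:v0+60,u0:u0+56].astype(int)
    g=np.abs(d).max(2)
    out+=[cv2.resize(s1["color"][v0:v0+60,u0:u0+56,::-1],None,fx=7,fy=5,interpolation=2),cv2.cvtColor(cv2.resize(np.clip(g*4,0,255).astype(np.uint8),None,fx=7,fy=5,interpolation=0),8)]
cv2.imwrite("pics/i.png",np.vstack([np.hstack(out[:2]),np.hstack(out[2:])]))
print(g[34:58,16:42])
E
```

```text
shares [-0.2395 -0.1292 -0.0242 -0.7074] clk 6.35 pose [600.3  -1.3 280.6] [179.99   0.   -46.67] F [-0.45  1.14 -1.36] q [ 18.5  14.  -10.1   0.  -65.9  24.8]
tip 240.90982604994093 263.52373934017226 crop 212 215
tip 310.6809592357705 220.98621684882443 crop 282 172
[[  4   2   3   4   3  10  77 109  92  93  91  88  85  89  98  93  94  95
   99  88  35   5   3   6   6   4]
 [  5   4   2   5   7   7  18 114 120  93  86  80  89  83  92  85  88 106
  130  58   7   2   3   2   1   5]
 [  4   3   6   3   6   3   8   9  78 133 126 122 111 122 111 126 125  95
   30   8   4   3   4   2   2   2]
 [  1   7   4   1   5   2   2   3   3  31  43  96  98  94  95  85  50  13
    9   3   6   2   5   3   3   3]
 [  3   5   2   5   2   4   3   8   7   4   9   3  17  27  16  11   5   3
    1   0   5   9   7   4   5   1]
 [  3   4   7   6   4   2   4   3   5   2   4  11   9  15  12   3   4   3
    4   4   8   1   4   2   4   6]
 [  1   1   7   4   6   4   4   4   1   8   4   7   4  11   5   3   5   1
    5   4   2   2   1   2   1   4]
 [  2  10   6   2   6   5   1   6   2   4   8  12   7  13  13   3   
[... 1085 characters left out ...]
 5   3   3
    5   4   3   2   4   6   3   2]
 [  8   4   5   3   6   2   6   6   1   2   2   5   4   4   7   1   2   4
    4   4   3   5   2   3   5   6]
 [  3   1   6   3   1   2   6   2   3   1   3   5   9   4   4   4   6   1
    5   4   6   2   3   4   5   4]
 [  1   5   2   2   2   9   4   3   2   2   9   4   3   3   3   4   2   8
    4   2   4   3   7   5   4   2]
 [  4   5   3   7   3   1   2   2   6   4   8   3   2   6   7   7   4   6
    4   4   3   5   1   6   5   9]
 [  6   4   1   5   5   4   4   7   4   4   2   4   6   8   4   2   5   8
    6   3   3   2   4   4   2   5]
 [  5   4   2   3   4   3   2   2   5   4   1   4   6   3   4   4   1   3
    2   7   2   4   2   6   7   3]]
```

View pics/i.png

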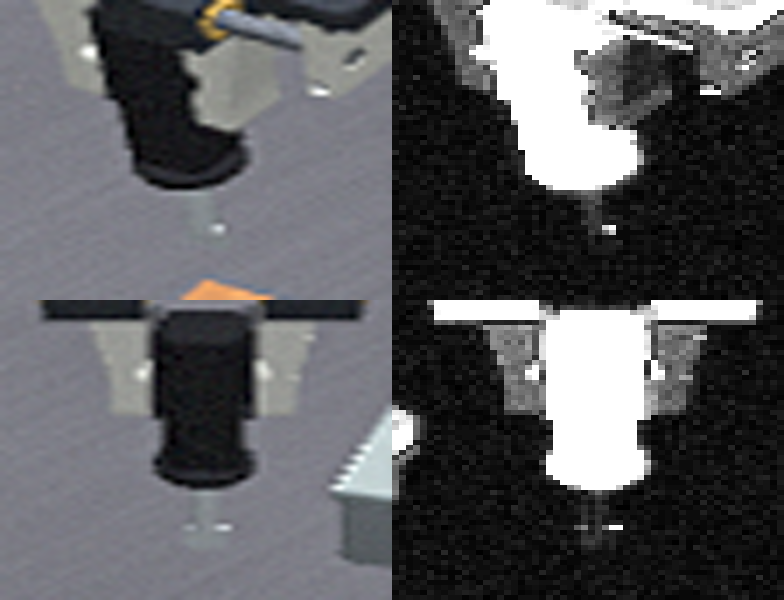

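The lower view (tool x toward the camera) shows the blade broad side-on, about 7 px or 14 mm wide. So the blade's width lies along tool y, and the tip sits about where expected (311,222), with no tilt. Now I measure the collar's offset in the stored images.

```bash
python3 - <<'E'
from h import *
import pickle
P=[pickle.load(open(f,"rb")) for f in("A.pkl","B.pkl")]
for (s,o),(s2,_) in(P,P[::-1]):
    p=o["tool_pos"].copy();w=np.radians(o["orientation"][2]);tx=np.array([np.cos(w),np.sin(w),0]);ty=np.array([np.sin(w),-np.cos(w),0])
    p[2]-=.147-.047;u,v=proj(s,p)
    print("col proj",u,v,"px/mm tx",(np.array(proj(s,p+tx*.005))-[u,v])/5,"ty",(np.array(proj(s,p+ty*.005))-[u,v])/5)
    g=np.abs(s["color"].astype(int)-s2["color"]).max(2)
    for r in range(int(v)-6,int(v)+10):
        l=g[r,int(u)-14:int(u)+15].astype(float);h=45
        i=np.where(l>h)[0]
        if len(i) and 0<i[0] and i[-1]<28:
            L=i[0]-(l[i[0]]-h)/(l[i[0]]-l[i[0]-1]);R=i[-1]+(l[i[-1]]-h)/(l[i[-1]]-l[i[-1]+1])
            print(r,round(R-L,1),round((L+R)/2+int(u)-14-u,2))
go(544,209,240,-75)
E
```

```text
col proj 238.32071449075602 247.16247420152064 px/mm tx [-0.29826687  0.29049836] ty [-0.39520143 -0.16299727]
241 16.9 -0.58
242 17.1 -0.4
243 16.4 -0.53
244 17.0 -0.25
245 16.5 0.26
246 16.6 0.3
247 16.6 0.33
248 16.1 0.13
249 15.4 -0.04
250 13.2 -0.15
251 11.4 -0.3
252 7.4 -0.61
col proj 310.5671197656694 205.03379199203087 px/mm tx [0.00029907 0.26606967] ty [-0.43784415  0.00156984]
199 11.9 -0.08
200 12.0 -0.03
201 12.3 -0.01
202 13.6 0.31
203 14.1 0.02
204 14.9 0.13
205 14.4 0.18
206 14.3 0.1
207 13.0 0.2
208 10.2 0.08
209 6.1 0.52
shares [-0.2395 -0.1292  0.0508  0.3148] clk 6.35 pose [600.3  -1.3 280.6] [179.99   0.   -46.67] F [-0.45  1.14 -1.36] q [ 18.5  14.  -10.1   0.  -65.9  24.8]
```

Offset is about zero (within 1 mm). Moving above the stud.

Request:
send_rows --deltas '[[[-0.045,-0.024,0],0.06],[[-0.09,-0.048,0],0.12],[[-0.135,-0.072,0],0.18],[[-0.18,-0.096,0],0.24],[[-0.225,-0.12,0.01],0.3]]'

```text
clock: 6.77
tool_pos: [0.5466, 0.1975, 0.2744]
orientation: [-179.8, 0.0, -73.9]
force: [1.2, 0.0, -0.5]
opening: 0.0259
gripper_force: 29.4
```

```bash
python3 -c "
from h import *
go(544,209,240,-75)"
```

```text
shares [-0.0147 -0.0009  0.043   0.0118] clk 6.7667 pose [546.6 197.5 274.4] [-1.7982e+02  3.0000e-02 -7.3940e+01] F [ 1.24  0.03 -0.46] q [ 39.2  12.4 -13.1   0.  -64.3 -23.1]
```

Request:
send_rows --deltas '[[[-0.015,-0.001,0.02],0.013],[[-0.015,-0.001,0.04],0.013],[[-0.015,-0.001,0.043],0.013],[[-0.015,-0.001,0.043],0.013],[[-0.015,-0.001,0.043],0.013]]'

```text
clock: 7.18
tool_pos: [0.5443, 0.2075, 0.2389]
orientation: [-180.0, -0.0, -74.8]
force: [0.5, 0.1, -0.3]
opening: 0.0263
gripper_force: 29.4
```

Request:
send_rows --deltas '[[[0,0,0],0],[[0,0,0],0],[[0,0,0],0],[[0,0,0],0],[[0,0,0],0]]'

```text
clock: 7.6
tool_pos: [0.5438, 0.2082, 0.2386]
orientation: [-180.0, 0.0, -74.7]
force: [-1.0, 0.8, -1.3]
opening: 0.0261
gripper_force: 29.4
```

```bash
python3 - <<'E'
from h import *
go(544,209,232,-75)
s=ctrl.snapshot("scene")
u,v=proj(s,(.544,.209,.08));save(s,"j",(int(u)-40,int(v)-35,int(u)+40,int(v)+25),8)
p=ctrl.get_obs()["tool_pos"].copy();p[2]-=.147;print("tip proj",proj(s,p),"crop0",int(u)-40,int(v)-35)
E
```

```text
shares [-0.0009 -0.0005  0.0083  0.0028] clk 7.6 pose [543.8 208.2 238.6] [-1.7997e+02  1.0000e-02 -7.4750e+01] F [-1.    0.81 -1.33] q [ 40.2  14.2 -15.7   0.  -60.1 -24.9]
tip proj (np.float64(347.9899416622226), np.float64(188.71561381222995)) crop0 308 157
```

View pics/j.png

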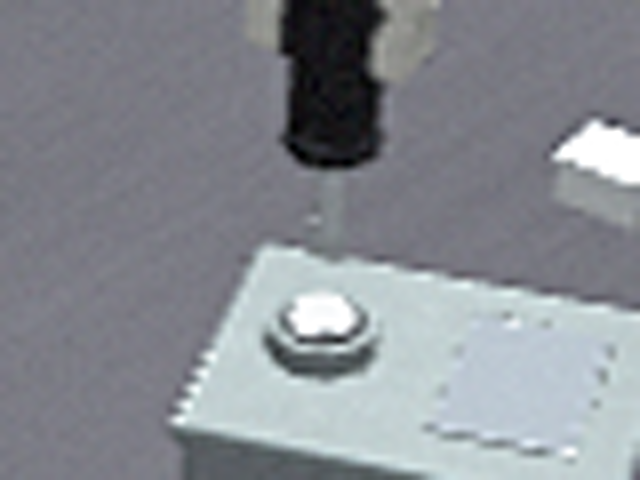

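The blade tip hangs at crop (330,255), about 20 mm above the stud face at (322,313), and in line with it. Descending carefully.

Request:
send_rows --deltas '[[[0,0,0.003],0],[[0,0,0.006],0],[[0,0,0.009],0],[[0,0,0.012],0],[[0,0,0.012],0]]'

```text
clock: 8.07
tool_pos: [0.5434, 0.2082, 0.2279]
orientation: [179.9, -0.0, -74.7]
force: [-0.0, 0.4, -0.6]
opening: 0.0262
gripper_force: 29.4
```

Request:
send_rows --deltas '[[[0,0,0.0005],0],[[0,0,0.001],0],[[0,0,0.0015],0],[[0,0,0.002],0],[[0,0,0.0025],0]]'

```text
clock: 8.48
tool_pos: [0.5437, 0.2084, 0.2267]
orientation: [-180.0, 0.0, -74.7]
force: [0.2, -0.1, -1.5]
opening: 0.0263
gripper_force: 29.4
```

Request:
send_rows --deltas '[[[0,0,0.0005],0],[[0,0,0.001],0],[[0,0,0.0015],0],[[0,0,0.002],0],[[0,0,0.0025],0]]'

```text
clock: 8.9
tool_pos: [0.5437, 0.2084, 0.2246]
orientation: [180.0, -0.0, -74.7]
force: [-0.5, 0.4, -1.4]
opening: 0.0262
gripper_force: 29.4
```

Request:
send_rows --deltas '[[[0,0,0.0005],0],[[0,0,0.001],0],[[0,0,0.0015],0],[[0,0,0.002],0],[[0,0,0.0025],0]]'

```text
clock: 9.32
tool_pos: [0.5437, 0.2084, 0.2227]
orientation: [-180.0, -0.0, -74.7]
force: [-0.6, -0.4, -1.4]
opening: 0.0261
gripper_force: 29.4
```

Request:
send_rows --deltas '[[[0,0,0.0005],0],[[0,0,0.001],0],[[0,0,0.0012],0],[[0,0,0.0012],0],[[0,0,0.0012],0]]'

```text
clock: 9.73
tool_pos: [0.5437, 0.2084, 0.2218]
orientation: [-180.0, 0.0, -74.7]
force: [-0.6, 0.2, -1.0]
opening: 0.0261
gripper_force: 29.4
```

Request:
send_rows --deltas '[[[0,0,0.0004],0],[[0,0,0.0008],0],[[0,0,0.0012],0],[[0,0,0.0012],0],[[0,0,0.0012],0]]'

```text
clock: 10.15
tool_pos: [0.5436, 0.2084, 0.2208]
orientation: [180.0, 0.0, -74.7]
force: [-0.1, -0.3, -0.6]
opening: 0.026
gripper_force: 29.4
```

Request:
send_rows --deltas '[[[0,0,0.0004],0],[[0,0,0.0008],0],[[0,0,0.0012],0],[[0,0,0.0012],0],[[0,0,0.0012],0]]'

```text
clock: 10.57
tool_pos: [0.5436, 0.2083, 0.2198]
orientation: [180.0, -0.0, -74.7]
force: [-0.2, -0.1, -0.8]
opening: 0.0264
gripper_force: 29.4
```

Request:
send_rows --deltas '[[[0,0,0.0004],0],[[0,0,0.0008],0],[[0,0,0.0012],0],[[0,0,0.0012],0],[[0,0,0.0012],0]]'

```text
clock: 10.98
tool_pos: [0.5437, 0.2083, 0.2188]
orientation: [180.0, -0.0, -74.7]
force: [0.1, -0.0, -0.6]
opening: 0.0262
gripper_force: 29.4
```

Request:
send_rows --deltas '[[[0,0,0.0004],0],[[0,0,0.0008],0],[[0,0,0.0012],0],[[0,0,0.0012],0],[[0,0,0.0012],0]]'

```text
clock: 11.4
tool_pos: [0.5436, 0.2084, 0.2179]
orientation: [180.0, -0.0, -74.7]
force: [0.7, 0.9, -1.9]
opening: 0.0261
gripper_force: 29.4
```

Request:
send_rows --deltas '[[[0,0,0.0004],0],[[0,0,0.0008],0],[[0,0,0.0012],0],[[0,0,0.0012],0],[[0,0,0.0012],0]]'

```text
clock: 11.82
tool_pos: [0.5436, 0.2083, 0.2169]
orientation: [180.0, -0.0, -74.7]
force: [-0.1, 0.0, -1.1]
opening: 0.0266
gripper_force: 29.4
```

Request:
send_rows --deltas '[[[0,0,0.0004],0],[[0,0,0.0008],0],[[0,0,0.0012],0],[[0,0,0.0012],0],[[0,0,0.0012],0]]'

```text
clock: 12.23
tool_pos: [0.5436, 0.2084, 0.216]
orientation: [180.0, -0.0, -74.7]
force: [1.2, 0.7, -1.5]
opening: 0.0259
gripper_force: 29.4
```

Request:
send_rows --deltas '[[[0,0,0.0004],0],[[0,0,0.0008],0],[[0,0,0.0012],0],[[0,0,0.0012],0],[[0,0,0.0012],0]]'

```text
clock: 12.65
tool_pos: [0.5436, 0.2084, 0.215]
orientation: [180.0, -0.0, -74.7]
force: [-0.5, 0.2, -1.6]
opening: 0.0262
gripper_force: 29.4
```

Request:
send_rows --deltas '[[[0,0,0.0004],0],[[0,0,0.0008],0],[[0,0,0.0012],0],[[0,0,0.0012],0],[[0,0,0.0012],0]]'

```text
clock: 13.07
tool_pos: [0.5436, 0.2084, 0.214]
orientation: [180.0, 0.0, -74.7]
force: [-0.2, 0.7, -1.9]
opening: 0.0265
gripper_force: 29.4
```

Request:
send_rows --deltas '[[[0,0,0.0004],0],[[0,0,0.0008],0],[[0,0,0.0012],0],[[0,0,0.0012],0],[[0,0,0.0012],0]]'

```text
clock: 13.48
tool_pos: [0.5437, 0.2084, 0.2131]
orientation: [180.0, -0.0, -74.7]
force: [0.5, 0.8, -1.4]
opening: 0.0259
gripper_force: 29.4
```

Request:
send_rows --deltas '[[[0,0,0.0004],0],[[0,0,0.0008],0],[[0,0,0.0012],0],[[0,0,0.0012],0],[[0,0,0.0012],0]]'

```text
clock: 13.9
tool_pos: [0.5436, 0.2084, 0.2121]
orientation: [180.0, -0.0, -74.7]
force: [-0.5, 0.4, -0.6]
opening: 0.0261
gripper_force: 29.4
```

Request:
send_rows --deltas '[[[0,0,0.0004],0],[[0,0,0.0008],0],[[0,0,0.0012],0],[[0,0,0.0012],0],[[0,0,0.0012],0]]'

```text
clock: 14.32
tool_pos: [0.5438, 0.2084, 0.2117]
orientation: [-180.0, 0.0, -74.7]
force: [-1.4, -0.8, 5.8]
opening: 0.0263
gripper_force: 29.4
```

Contact at tip ≈ 65 mm, 2 mm below the lowest possible stud face, so the blade is in the slot with a push of about 7 N. Turning clockwise in small steps.

Request:
send_rows --deltas '[[[0,0,0],0.02],[[0,0,0],0.04],[[0,0,0.0001],0.06],[[0,0,0.0002],0.08],[[0,0,0.0003],0.1]]'

```text
clock: 14.73
tool_pos: [0.544, 0.2085, 0.2117]
orientation: [-179.9, 0.0, -83.8]
force: [-1.4, -1.5, 7.4]
opening: 0.0261
gripper_force: 29.4
```

```bash
cat > st.py <<'E'
from h import *
o=ctrl.get_obs();print(round(o["clock"],2),(o["tool_pos"]*1000).round(1),o["orientation"].round(1),"F",o["force"].round(1),"M",o["moment"].round(3),"q6",o["joint_pos"][5].round(1))
E
python3 st.py
```

```text
14.73 [544.  208.5 211.7] [-179.9    0.   -83.8] F [-1.4 -1.5  7.4] M [-0.139  0.811  0.036] q6 -34.0
```

Request:
send_rows --deltas '[[[0,0,0],0.02],[[0,0,0],0.04],[[0,0,0.0001],0.06],[[0,0,0.0001],0.08],[[0,0,0.0001],0.1]]'

```text
clock: 15.15
tool_pos: [0.544, 0.2085, 0.2115]
orientation: [-179.9, 0.0, -92.8]
force: [-0.2, 0.5, 4.8]
opening: 0.0259
gripper_force: 29.4
```

```bash
python3 st.py
```

```text
15.15 [544.  208.5 211.5] [-179.9    0.   -92.8] F [-0.2  0.5  4.8] M [-0.08   0.61   0.055] q6 -43.0
```

Request:
send_rows --deltas '[[[0,0,0.0002],0.02],[[0,0,0.0003],0.04],[[0,0,0.0004],0.06],[[0,0,0.0005],0.08],[[0,0,0.0006],0.1]]'

```text
clock: 15.57
tool_pos: [0.544, 0.2086, 0.2111]
orientation: [-179.9, 0.0, -101.8]
force: [-1.7, 0.0, 6.8]
opening: 0.026
gripper_force: 29.4
```

```bash
python3 st.py
```

```text
15.57 [544.  208.6 211.1] [-179.9    0.  -101.8] F [-1.7  0.   6.8] M [-0.069  0.865  0.096] q6 -52.0
```

Request:
send_rows --deltas '[[[0,0,0.0001],0.02],[[0,0,0.0002],0.04],[[0,0,0.0002],0.06],[[0,0,0.0003],0.08],[[0,0,0.0004],0.1]]'

```text
clock: 15.98
tool_pos: [0.544, 0.2086, 0.2109]
orientation: [-180.0, 0.1, -110.8]
force: [-1.6, 0.1, 7.1]
opening: 0.0262
gripper_force: 29.4
```

```bash
python3 st.py
```

```text
15.98 [544.  208.6 210.9] [-1.800e+02  1.000e-01 -1.108e+02] F [-1.6  0.1  7.1] M [-0.003  0.974  0.044] q6 -61.0
```

Request:
send_rows --deltas '[[[0,0,0.0001],0.02],[[0,0,0.0002],0.04],[[0,0,0.0002],0.06],[[0,0,0.0003],0.08],[[0,0,0.0004],0.1]]'

```text
clock: 16.4
tool_pos: [0.544, 0.2086, 0.2106]
orientation: [-180.0, 0.1, -119.8]
force: [-1.5, 0.2, 7.1]
opening: 0.0261
gripper_force: 29.4
```

```bash
python3 st.py
```

```text
16.4 [544.  208.6 210.6] [-1.800e+02  1.000e-01 -1.198e+02] F [-1.5  0.2  7.1] M [0.055 0.965 0.048] q6 -70.0
```

Request:
send_rows --deltas '[[[0,0,0.0001],0.02],[[0,0,0.0001],0.04],[[0,0,0.0002],0.06],[[0,0,0.0002],0.08],[[0,0,0.0003],0.1]]'

```text
clock: 16.82
tool_pos: [0.544, 0.2087, 0.2103]
orientation: [-180.0, 0.1, -128.8]
force: [-2.0, 1.2, 6.8]
opening: 0.0261
gripper_force: 29.4
```

```bash
python3 st.py
```

```text
16.82 [544.  208.7 210.3] [-1.800e+02  1.000e-01 -1.288e+02] F [-2.   1.2  6.8] M [0.15  1.002 0.056] q6 -79.0
```

Request:
send_rows --deltas '[[[0,0,0.0001],0.02],[[0,0,0.0002],0.04],[[0,0,0.0002],0.06],[[0,0,0.0003],0.08],[[0,0,0.0004],0.1]]'

```text
clock: 17.23
tool_pos: [0.5439, 0.2087, 0.21]
orientation: [-180.0, 0.1, -137.8]
force: [-1.8, 0.3, 6.7]
opening: 0.0258
gripper_force: 29.4
```

```bash
python3 st.py
```

```text
17.23 [543.9 208.7 210. ] [-1.800e+02  1.000e-01 -1.378e+02] F [-1.8  0.3  6.7] M [0.121 0.997 0.04 ] q6 -88.0
```

Request:
send_rows --deltas '[[[0,0,0.0001],0.02],[[0,0,0.0001],0.04],[[0,0,0.0002],0.06],[[0,0,0.0002],0.07],[[0,0,0.0003],0.08]]'

```text
clock: 17.65
tool_pos: [0.5439, 0.2088, 0.2098]
orientation: [180.0, 0.1, -145.0]
force: [-2.1, 0.8, 6.9]
opening: 0.0265
gripper_force: 29.4
```

```bash
python3 st.py
```

```text
17.65 [543.9 208.8 209.8] [ 1.80e+02  1.00e-01 -1.45e+02] F [-2.1  0.8  6.9] M [0.206 1.069 0.082] q6 -95.2
```

Request:
send_rows --deltas '[[[0,0,0],0.01],[[0,0,0],0.02],[[0,0,0.0001],0.03],[[0,0,0.0001],0.03],[[0,0,0.0001],0.03]]'

```text
clock: 18.07
tool_pos: [0.5439, 0.2088, 0.2097]
orientation: [180.0, 0.1, -147.6]
force: [-1.9, 0.6, 6.4]
opening: 0.0262
gripper_force: 29.4
```

```bash
python3 st.py
```

```text
18.07 [543.9 208.8 209.7] [ 1.800e+02  1.000e-01 -1.476e+02] F [-1.9  0.6  6.4] M [0.217 0.992 0.01 ] q6 -97.8
```

Request:
send_rows --deltas '[[[0,0,0],0.01],[[0,0,0],0.02],[[0,0,0.0001],0.03],[[0,0,0.0001],0.03],[[0,0,0.0001],0.03]]'

```text
clock: 18.48
tool_pos: [0.544, 0.2088, 0.2096]
orientation: [180.0, 0.1, -150.3]
force: [-1.9, 1.0, 7.1]
opening: 0.0263
gripper_force: 29.4
```

```bash
python3 st.py
```

```text
18.48 [544.  208.8 209.6] [ 1.800e+02  1.000e-01 -1.503e+02] F [-1.9  1.   7.1] M [0.209 1.    0.022] q6 -100.5
```

```bash
sed -i 's/o\["orientation"\].round(1)/o["orientation"].round(2)[2]/;s/(o\["tool_pos"\]\*1000).round(1)/(o["tool_pos"]*1000).round(2)/' st.py; python3 st.py
```

```text
18.48 [543.96 208.76 209.59] -150.31 F [-1.9  1.   7.1] M [0.209 1.    0.022] q6 -100.5
```

Request:
send_rows --deltas '[[[0,0,0],0.003],[[0,0,0],0.006],[[0,0,0],0.009],[[0,0,0],0.012],[[0,0,0.0001],0.015]]'

```text
clock: 18.9
tool_pos: [0.544, 0.2088, 0.2095]
orientation: [180.0, 0.1, -151.7]
force: [-2.5, 0.7, 7.5]
opening: 0.0263
gripper_force: 29.4
```

```bash
python3 st.py
```

```text
18.9 [543.97 208.79 209.54] -151.66 F [-2.5  0.7  7.5] M [0.218 1.057 0.048] q6 -101.9
```

Request:
send_rows --deltas '[[[0,0,0],0.003],[[0,0,0],0.006],[[0,0,0],0.009],[[0,0,0],0.012],[[0,0,0],0.012]]'

```text
clock: 19.32
tool_pos: [0.544, 0.2088, 0.2095]
orientation: [180.0, 0.1, -152.8]
force: [-2.9, 0.2, 6.7]
opening: 0.0264
gripper_force: 29.4
```

```bash
python3 st.py
```

```text
19.32 [543.97 208.77 209.53] -152.75 F [-2.9  0.2  6.7] M [0.238 1.004 0.014] q6 -103.0
```

Request:
send_rows --deltas '[[[0,0,0],0.003],[[0,0,0],0.006],[[0,0,0],0.009],[[0,0,0],0.012],[[0,0,0.0001],0.014]]'

```text
clock: 19.73
tool_pos: [0.544, 0.2088, 0.2095]
orientation: [180.0, 0.1, -154.0]
force: [-2.6, 0.2, 7.0]
opening: 0.0262
gripper_force: 29.4
```

```bash
python3 st.py
```

```text
19.73 [544.01 208.77 209.48] -154.01 F [-2.6  0.2  7. ] M [0.259 1.068 0.009] q6 -104.2
```

Request:
send_rows --deltas '[[[0,0,0],0.003],[[0,0,0],0.006],[[0,0,0],0.009],[[0,0,0],0.012],[[0,0,0],0.014]]'

```text
clock: 20.15
tool_pos: [0.544, 0.2088, 0.2094]
orientation: [180.0, 0.1, -155.3]
force: [-2.0, 0.2, 6.5]
opening: 0.0262
gripper_force: 29.4
```

```bash
python3 st.py
```

```text
20.15 [543.97 208.78 209.44] -155.27 F [-2.   0.2  6.5] M [0.236 0.981 0.023] q6 -105.5
```

Request:
send_rows --deltas '[[[0,0,0],0.003],[[0,0,0],0.006],[[0,0,0],0.009],[[0,0,0],0.012],[[0,0,0.0001],0.014]]'

```text
clock: 20.57
tool_pos: [0.544, 0.2088, 0.2094]
orientation: [180.0, 0.1, -156.5]
force: [-2.1, 1.0, 7.2]
opening: 0.0257
gripper_force: 29.4
```

```bash
python3 st.py
```

```text
20.57 [543.99 208.78 209.38] -156.53 F [-2.1  1.   7.2] M [0.303 1.035 0.04 ] q6 -106.8
```

Request:
send_rows --deltas '[[[0,0,0],0.003],[[0,0,0],0.006],[[0,0,0],0.009],[[0,0,0],0.012],[[0,0,0],0.014]]'

```text
clock: 20.98
tool_pos: [0.544, 0.2088, 0.2094]
orientation: [180.0, 0.1, -157.8]
force: [-2.8, 0.0, 5.8]
opening: 0.0262
gripper_force: 29.4
```

```bash
python3 st.py
```

```text
20.98 [543.97 208.76 209.36] -157.79 F [-2.8  0.   5.8] M [0.24  1.012 0.06 ] q6 -108.0
```

Request:
send_rows --deltas '[[[0,0,0],0.003],[[0,0,0],0.006],[[0,0,0.0001],0.009],[[0,0,0.0001],0.012],[[0,0,0.0001],0.012]]'

```text
clock: 21.4
tool_pos: [0.544, 0.2088, 0.2093]
orientation: [180.0, 0.1, -158.9]
force: [-2.3, 0.4, 6.2]
opening: 0.0262
gripper_force: 29.4
```

```bash
python3 st.py
```

```text
21.4 [543.97 208.79 209.27] -158.87 F [-2.3  0.4  6.2] M [0.22  1.011 0.011] q6 -109.1
```

Request:
send_rows --deltas '[[[0,0,0],0.003],[[0,0,0],0.006],[[0,0,0],0.009],[[0,0,0],0.012],[[0,0,0],0.014]]'

```text
clock: 21.82
tool_pos: [0.544, 0.2088, 0.2093]
orientation: [180.0, 0.1, -160.1]
force: [-1.9, -0.3, 6.6]
opening: 0.0261
gripper_force: 29.4
```

```bash
python3 st.py
```

```text
21.82 [543.99 208.81 209.28] -160.13 F [-1.9 -0.3  6.6] M [0.288 0.963 0.013] q6 -110.4
```

Request:
send_rows --deltas '[[[0,0,0],0.003],[[0,0,0],0.006],[[0,0,0],0.009],[[0,0,0],0.012],[[0,0,0.0001],0.014]]'

```text
clock: 22.23
tool_pos: [0.544, 0.2088, 0.2093]
orientation: [180.0, 0.1, -161.4]
force: [-2.5, 0.6, 7.3]
opening: 0.0264
gripper_force: 29.4
```

```bash
python3 st.py
```

```text
22.23 [544.01 208.81 209.26] -161.38 F [-2.5  0.6  7.3] M [0.273 1.13  0.05 ] q6 -111.6
```

Request:
send_rows --deltas '[[[0,0,0],0.003],[[0,0,0],0.006],[[0,0,0],0.009],[[0,0,0],0.009],[[0,0,0],0.009]]'

```text
clock: 22.65
tool_pos: [0.544, 0.2088, 0.2093]
orientation: [180.0, 0.1, -162.2]
force: [-2.4, 0.1, 7.0]
opening: 0.026
gripper_force: 29.4
```

```bash
python3 st.py
```

```text
22.65 [544.03 208.83 209.28] -162.18 F [-2.4  0.1  7. ] M [0.281 0.998 0.106] q6 -112.4
```

Request:
send_rows --deltas '[[[0,0,0],0.002],[[0,0,0],0.004],[[0,0,0],0.005],[[0,0,0],0.005],[[0,0,0],0.005]]'

```text
clock: 23.07
tool_pos: [0.544, 0.2088, 0.2093]
orientation: [180.0, 0.1, -162.6]
force: [-1.9, 1.6, 7.1]
opening: 0.0262
gripper_force: 29.4
```

```bash
python3 st.py; sleep 0; python3 -c "
from h import *
for i in range(6):
    ctrl.snapshot('top');o=ctrl.get_obs();print(o['moment'][2].round(3),o['force'][2].round(1),end=' ')"
```

```text
23.07 [544.01 208.83 209.28] -162.63 F [-1.9  1.6  7.1] M [0.278 1.015 0.07 ] q6 -112.9
0.113 6.9 0.134 6.6 0.085 7.1 0.138 7.2 0.109 7.1 0.067 7.1
```

Request:
send_rows --deltas '[[[0,0,0],0.002],[[0,0,0],0.004],[[0,0,0],0.005],[[0,0,0],0.005],[[0,0,0],0.005]]'

```text
clock: 23.78
tool_pos: [0.544, 0.2088, 0.2093]
orientation: [180.0, 0.1, -163.1]
force: [-4.0, 1.4, 6.9]
opening: 0.0262
gripper_force: 29.3
```

```bash
python3 st.py; cat > m.py <<'E'
from h import *
m=[]
for i in range(8):
    ctrl.snapshot('top');o=ctrl.get_obs();m.append([o['moment'][2],o['force'][2]])
print(np.mean(m,0),np.std(m,0))
E
python3 m.py
```

```text
23.78 [544.01 208.83 209.29] -163.08 F [-4.   1.4  6.9] M [0.267 1.036 0.034] q6 -113.3
[0.10283859 6.69543939] [0.02593782 0.27921371]
```

Request:
send_rows --deltas '[[[0,0,0],0.003],[[0,0,0],0.006],[[0,0,0],0.009],[[0,0,0],0.01],[[0,0,0],0.01]]'

```text
clock: 24.6
tool_pos: [0.544, 0.2089, 0.2093]
orientation: [180.0, 0.1, -164.0]
force: [-1.8, 0.3, 7.4]
opening: 0.0263
gripper_force: 29.3
```

```bash
python3 st.py; python3 m.py
```

```text
24.6 [544.   208.86 209.26] -163.98 F [-1.8  0.3  7.4] M [0.333 1.076 0.136] q6 -114.2
[0.12391347 6.77520732] [0.03153245 0.51756804]
```

Request:
send_rows --deltas '[[[0,0,0],0.003],[[0,0,0],0.006],[[0,0,0],0.009],[[0,0,0],0.012],[[0,0,0],0.012]]'

```text
clock: 25.42
tool_pos: [0.544, 0.2088, 0.2093]
orientation: [180.0, 0.1, -165.1]
force: [-2.6, 0.5, 7.4]
opening: 0.0261
gripper_force: 29.3
```

```bash
python3 st.py; python3 m.py
```

```text
25.42 [543.98 208.84 209.26] -165.07 F [-2.6  0.5  7.4] M [0.278 1.02  0.112] q6 -115.3
[0.13428245 6.72451088] [0.02027405 0.59031735]
```

Torque is up to 0.13 N m (above the 0.07 drag) and the stud hasn't sunk over the last 6°, so it is against the stop. I'll unwind slightly to relieve the twist, lift, and check the slot.

Request:
send_rows --deltas '[[[0,0,0],-0.02],[[0,0,0],-0.04],[[0,0,0],-0.07],[[0,0,0],-0.09],[[0,0,0],-0.09]]'

```text
clock: 26.23
tool_pos: [0.544, 0.2088, 0.2093]
orientation: [180.0, 0.1, -156.8]
force: [-2.5, 1.2, 7.1]
opening: 0.0263
gripper_force: 29.4
```

Request:
send_rows --deltas '[[[0,0,-0.002],0],[[0,0,-0.006],0],[[0,0,-0.02],0],[[0,0,-0.05],0],[[0,0,-0.09],0]]'

```text
clock: 26.65
tool_pos: [0.5425, 0.2077, 0.2793]
orientation: [-179.9, -0.3, -157.0]
force: [-0.2, -0.4, -0.4]
opening: 0.0263
gripper_force: 29.4
```

```bash
python3 - <<'E'
from h import *
a=ctrl.snapshot("scene")
c1=cv2.resize(a["color"][175:240,320:405,::-1],None,fx=8,fy=8,interpolation=2)
cv2.imwrite("pics/k.png",c1)
go(600,0,300,-140)
print(a["color"][188:208,336:362].min(2))
E
```

```text
shares [ 0.0396 -0.2668 -0.0148 -0.1881] clk 26.7 pose [545.5 208.8 288.1] [-179.96    0.38 -156.93] F [3.31 1.21 7.22] q [  40.2   12.   -11.8    0.2  -65.8 -107.2]
[[118 118 115 123 172 204 194 195 204 209 169 158 120 104 107 111 113 112
  113 115 114 116 117 115 117 120]
 [118 120 104 124 196 193 193 191 190 190 195 196 195 206 213 173 165 135
  117  94 107 110 110 116 117 118]
 [121 119 126 170 202 189 192 188 189 188 189 190 191 191 192 187 195 191
  199 205 206 165 138 121  95 102]
 [121 117 146 193 194 192 191 188 192 185 187 192 192 192 197 192 190 196
  194 193 198 196 196 201 209 210]
 [116 118 157 201 188 184 191 193 192 189 188 195 194 194 193 193 194 194
  191 191 191 194 194 196 193 194]
 [113 142 194 190 189 190 191 187 187 197 193 192 188 200 193 194 193 190
  188 193 191 190 194 195 195 195]
 [124 155 199 189 188 191 192 188 145 144 178 153  92  95 136 138 196 198
  194 190 191 187 194 194 192 192]
 [146 191 197 191 196 193 191 145 137 249 255 255 218 201 255 187 100 185
  197 191 190 194 192 192 193 192]
 [158 202 194 190 189 193 172  96 202 255 255 241 180 247 255 
[... 546 characters left out ...]
79  82  68
  104 176 190 194 193 191 195 191]
 [190 190 191 189 193 194 139  68  73  80  83  81  83  86  82  83  80  92
  159 198 192 193 185 188 186 188]
 [191 187 192 191 186 199 202 177  87  67  73  73  77  76  66  98 130 151
  206 197 196 190 194 196 194 191]
 [190 189 191 193 194 195 194 198 202 195 166 163 136 143 180 206 200 193
  196 195 193 193 196 194 196 198]
 [192 189 192 192 194 195 195 195 195 196 197 198 201 197 198 196 193 195
  192 190 192 190 190 193 195 197]
 [189 189 192 196 193 193 193 195 194 195 194 195 191 190 198 197 192 193
  193 196 194 191 192 193 194 194]
 [190 192 190 192 191 193 190 189 189 194 192 193 193 192 190 192 192 195
  195 195 193 197 193 195 193 194]]
```

View pics/k.png

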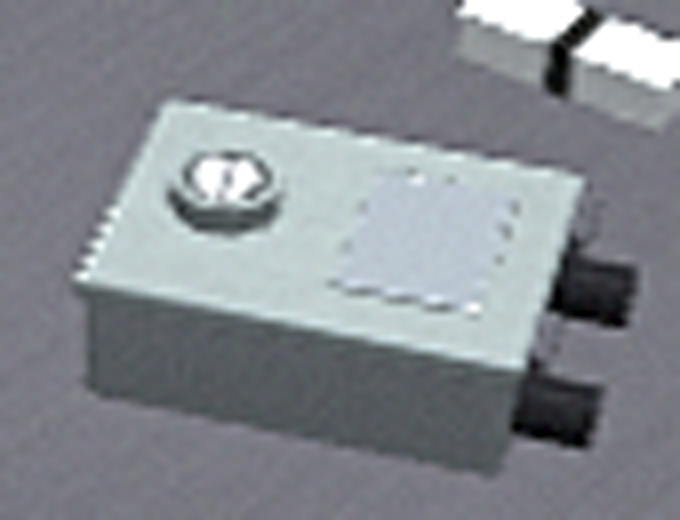

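The slot now runs roughly across the box, from (348.6,195) to (347,199). I'll compute its angle and head back to the stand.

```bash
python3 - <<'E'
from h import *
s=ctrl.snapshot("scene")
for z in(.064,.067):
    P=[back(s,336+c,188+r,z) for c,r in((12.6,7),(12.1,8),(12,9),(11.7,10),(11,11))]
    p=np.polyfit([q[1] for q in P],[q[0] for q in P],1)[0];print("slot deg",np.degrees(np.arctan2(-1,-p)),[(q[:2]*1000).round(0) for q in P[::4]])
go(589.3,-204.2,295,-76.5)
E
```

```text
slot deg -62.349648364825484 [array([540., 217.]), array([549., 200.])]
slot deg -62.34964836482594 [array([543., 214.]), array([552., 196.])]
shares [ 0.1524 -0.4969 -0.0108 -0.8938] clk 26.75 pose [545.8 209.3 286.4] [ 179.97    0.48 -156.94] F [-0.26  1.38 -0.06] q [ 4.020e+01  1.210e+01 -1.200e+01  1.000e-01 -6.550e+01 -1.072e+02]
```

Request:
send_rows --deltas '[[[0.03,-0.03,-0.01],-0.08],[[0.06,-0.07,-0.01],-0.16],[[0.09,-0.11,-0.01],-0.24],[[0.12,-0.15,-0.01],-0.32],[[0.13,-0.2,-0.01],-0.4]]'

```text
clock: 27.17
tool_pos: [0.5069, 0.0236, 0.2893]
orientation: [180.0, 0.0, -121.7]
force: [0.3, 0.7, -1.4]
opening: 0.0263
gripper_force: 29.4
```

```bash
python3 -c "
from h import *
go(589.3,-204.2,295,-76.5)"
```

```text
shares [ 0.188  -0.2373 -0.0072 -0.5025] clk 27.1667 pose [506.9  23.6 289.3] [ 1.7998e+02  4.0000e-02 -1.2172e+02] F [ 0.32  0.74 -1.4 ] q [ 24.8   4.8 -20.3  -0.  -64.9 -56.5]
```

Slot angle is −62° against an expected −61°, so the stud is locked. Continuing to the stand.

Request:
send_rows --deltas '[[[0.03,-0.04,-0.007],-0.08],[[0.06,-0.08,-0.007],-0.16],[[0.09,-0.12,-0.007],-0.24],[[0.12,-0.16,-0.007],-0.32],[[0.15,-0.19,-0.007],-0.4]]'

```text
clock: 27.58
tool_pos: [0.5729, -0.1496, 0.2945]
orientation: [-180.0, 0.0, -89.8]
force: [1.3, 1.4, -1.1]
opening: 0.0262
gripper_force: 29.4
```

```bash
python3 -c "
from h import *
go(589.3,-204.2,281,-76.5)"
```

```text
shares [ 0.0684 -0.0202  0.0169 -0.1475] clk 27.5833 pose [ 572.9 -149.6  294.5] [-179.96    0.    -89.77] F [ 1.32  1.36 -1.12] q [  4.3  12.7 -10.   -0.  -67.3  -4. ]
```

Request:
send_rows --deltas '[[[0.03,-0.01,0],-0.07],[[0.06,-0.018,0],-0.14],[[0.068,-0.02,0.01],-0.15],[[0.068,-0.02,0.017],-0.15],[[0.068,-0.02,0.017],-0.15]]'

```text
clock: 28.0
tool_pos: [0.5873, -0.2025, 0.2788]
orientation: [179.9, 0.1, -76.8]
force: [0.1, 0.2, -1.8]
opening: 0.0265
gripper_force: 29.4
```

Request:
send_rows --deltas '[[[0,0,0],0],[[0,0,0],0],[[0,0,0],0],[[0,0,0],0],[[0,0,0],0]]'

```text
clock: 28.42
tool_pos: [0.5883, -0.2017, 0.281]
orientation: [-180.0, -0.0, -76.6]
force: [-0.7, -0.4, -0.5]
opening: 0.0264
gripper_force: 29.4
```

```bash
python3 -c "
from h import *
go(589.3,-204.2,161,-76.5)"
```

```text
shares [ 0.0033 -0.0005  0.15   -0.0007] clk 28.4167 pose [ 588.3 -201.7  281. ] [-1.7995e+02 -1.0000e-02 -7.6570e+01] F [-0.72 -0.38 -0.54] q [ -1.   16.   -7.4   0.  -66.6  14.4]
```

Request:
send_rows --deltas '[[[0.003,-0.0005,0.01],0],[[0.003,-0.0005,0.03],0],[[0.003,-0.0005,0.055],0],[[0.003,-0.0005,0.075],0],[[0.003,-0.0005,0.08],0]]'

```text
clock: 28.83
tool_pos: [0.5876, -0.2042, 0.213]
orientation: [179.8, 0.1, -76.6]
force: [-0.8, 0.1, -1.9]
opening: 0.0264
gripper_force: 29.4
```

Request:
send_rows --deltas '[[[0,0,0.003],0],[[0,0,0.006],0],[[0,0,0.01],0],[[0,0,0.015],0],[[0,0,0.02],0]]'

```text
clock: 29.25
tool_pos: [0.5895, -0.2045, 0.2009]
orientation: [-179.9, -0.0, -76.6]
force: [-0.3, -0.3, -1.8]
opening: 0.0265
gripper_force: 29.4
```

```bash
python3 -c "
from h import *
go(589.3,-204.2,161,-76.5)"
```

```text
shares [-0.0004  0.0001  0.0498 -0.0011] clk 29.25 pose [ 589.5 -204.5  200.9] [-1.7992e+02 -2.0000e-02 -7.6600e+01] F [-0.26 -0.28 -1.81] q [ -1.2  19.8 -13.1   0.  -57.1  14.6]
```

Tip is inside the hole with no side force; going down to about 2 mm above seat, then gently home.

Request:
send_rows --deltas '[[[0,0,0.009],0],[[0,0,0.018],0],[[0,0,0.027],0],[[0,0,0.036],0],[[0,0,0.044],0]]'

```text
clock: 29.67
tool_pos: [0.5889, -0.2045, 0.1641]
orientation: [180.0, 0.0, -76.6]
force: [0.0, -0.0, -0.9]
opening: 0.0263
gripper_force: 29.4
```

Request:
send_rows --deltas '[[[0,0,0.001],0],[[0,0,0.002],0],[[0,0,0.003],0],[[0,0,0.004],0],[[0,0,0.005],0]]'

```text
clock: 30.08
tool_pos: [0.5893, -0.2045, 0.1615]
orientation: [-180.0, -0.0, -76.6]
force: [0.1, -1.3, -0.9]
opening: 0.0265
gripper_force: 29.4
```

```bash
python3 -c "
from h import *
go(589.3,-204.2,161,-76.5)"
```

```text
shares [-0.0004 -0.0001  0.0007 -0.0012] clk 30.0833 pose [ 589.3 -204.5  161.5] [-1.7997e+02 -1.0000e-02 -7.6610e+01] F [ 0.11 -1.25 -0.92] q [ -1.2  22.  -15.5   0.  -52.4  14.6]
```

Request:
send_rows --deltas '[[[0,0,0.0004],0],[[0,0,0.0008],0],[[0,0,0.001],0],[[0,0,0.001],0],[[0,0,0.001],0]]'

```text
clock: 30.5
tool_pos: [0.5892, -0.2045, 0.1607]
orientation: [-180.0, -0.0, -76.6]
force: [0.1, 0.0, 1.1]
opening: 0.0262
gripper_force: 29.4
```

Request:
send_rows --deltas '[[[0,0,0.0002],0],[[0,0,0.0004],0],[[0,0,0.0005],0],[[0,0,0.0005],0],[[0,0,0.0005],0]]'

```text
clock: 30.92
tool_pos: [0.5893, -0.2045, 0.1607]
orientation: [-180.0, -0.0, -76.6]
force: [-2.6, 0.1, 5.6]
opening: 0.026
gripper_force: 29.4
```

The collar rests on the stand, at the same 160.7 mm as when it was picked. Releasing and lifting.

Request:
send_rows --deltas '[[[0,0,-0.0004],0],[[0,0,-0.0004],0],[[0,0,-0.0004],0],[[0,0,-0.0004],0],[[0,0,-0.0004],0]]' --gripper 1

```text
clock: 31.33
tool_pos: [0.5891, -0.2045, 0.1601]
orientation: [180.0, 0.0, -76.6]
force: [0.2, 1.1, 0.2]
opening: 0.0539
gripper_force: 0.0
```

Request:
send_rows --deltas '[[[0,0,0],0],[[0,0,0],0],[[0,0,0],0],[[0,0,0],0],[[0,0,0],0]]'

```text
clock: 31.75
tool_pos: [0.5891, -0.2045, 0.1603]
orientation: [180.0, -0.0, -76.6]
force: [0.1, 0.6, 0.4]
opening: 0.0854
gripper_force: 0.0
```

Request:
send_rows --deltas '[[[0,0,0],0],[[0,0,-0.02],0],[[0,0,-0.05],0],[[0,0,-0.09],0],[[0,0,-0.13],0]]'

```text
clock: 32.17
tool_pos: [0.5886, -0.2045, 0.2649]
orientation: [179.9, 0.0, -76.6]
force: [1.5, -0.4, 0.3]
opening: 0.0875
gripper_force: 0.0
```

Request:
send_rows --deltas '[[[0,0,-0.01],0],[[0,0,-0.01],0],[[0,0,-0.01],0],[[0,0,-0.01],0],[[0,0,-0.01],0]]'

```text
clock: 32.58
tool_pos: [0.5885, -0.2044, 0.271]
orientation: [179.9, 0.0, -76.6]
force: [-0.1, -0.7, 0.5]
opening: 0.0878
gripper_force: 0.0
```

```bash
python3 - <<'E'
from h import *
s=ctrl.snapshot("scene");save(s,"z");o=ctrl.get_obs();print(o["opening"],o["force"],o["clock"])
E
```

```text
0.08748167427374422 [ 0.07493873 -1.11928718 -0.03679514] 32.6333
```

View pics/z.png

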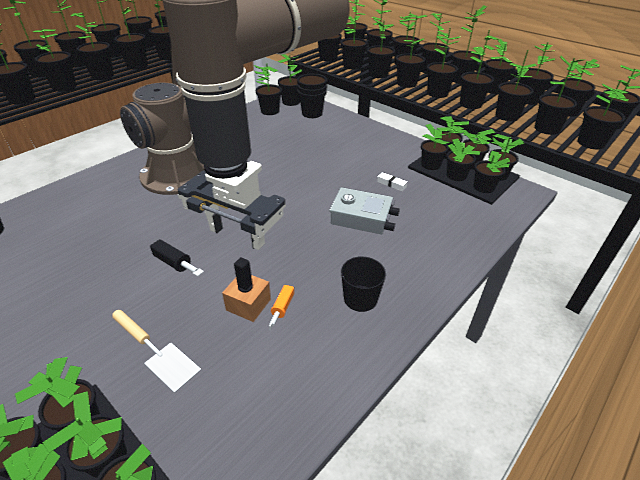

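The driver stands upright and seated in the stand at (244,275), the gripper is clear, and the other things are undisturbed.

```bash
python3 -c "
from plant import ctrl
print(ctrl.close_job())"
```

```text
the job is handed in; nothing more can be done
None
```

The job is handed in at about 33 s: I turned the stud clockwise to its stop with gentle pressure (slot at −62°, where the stop should be about −61°), and the driver is back upright and fully home in its stand. I left everything else on the bench alone; the two look-alike drivers tipped over by themselves before the arm first moved.

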